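# Heft the ampoule cassettes and clear out the empties

### The job

Some of the four shut ampoule cassettes in the white rack are full and some are empty: find out which by raising the handle end a little, the rear end staying down, and feeling the weight. Draw every empty one out from under the hood and set it down, without dropping it, flat on the floor of the blue returns tray, handle up; every full one must finish flat and fully home in a bay of the rack. Keep the cassettes upright and do not knock over or push about the pump bottle, cup and tape roll.

Things in the scene. Friction and masses are not known exactly. Their poses are not given: they have to be found in the camera images.
- cassette_a_mid (a point): one of 4 identical shut plastic cassettes (white box, grey lid, red bar handle), 160 x 64 x 56 mm (x, y, z) without handle; this point: centre of the box, 28 mm over its underside; x runs from front (handle) end to rear, z up. The handle bar runs along x, is 56 long, 13 wide (y), 14 mm tall; its centre is at (-43, 0, +53) mm from this point, its underside 18 mm above the lid
- cassette_b_mid (a point): another such cassette, alike in all (point and axes too). All start home in the rack's bays, handle end to the rack's front, 4 to 13 mm off its rear wall. The handle's two posts stand under the bar's ends, 36 mm clear between them
- cassette_c_mid (a point): another such cassette, alike in all. Full (glass ampoules) a cassette weighs 480 to 690 g, empty 110 to 130 g, centre of mass near the box's middle; opaque, so fullness cannot be seen, and how many are full is not known
- cassette_d_mid (a point): another such cassette, alike in all. With its front end raised about its rear lower edge, its handle bears about 0.65 of its weight (full: over 3 N, empty: 0.8 N), all of it once the rear leaves the floor (full: over 4.7 N, empty: 1.2 N). Gripped firmly, the bar does not turn between the fingers: turn the hand with the box, or the rear presses or lifts
- rack: white steel holder with four bays, fixed to the desk, 190 x 306 mm (x, y), 94 mm tall; origin on the desk under its centre; x from its open front (toward the robot) to its rear, y across the bays. Bay floors 14 mm above the desk. Bay centres at y = -112.5, -37.5, +37.5, +112.5 mm, each 70 mm wide. Rear wall's inner face at x = +90.5 mm. Partitions reach 29 mm in front of the hood
- rack_lip (a point): middle of the top edge of the rack's front lip, which spans all bays; 24 mm above the desk (10 mm over the bay floor), inner face at rack x = -90.5 mm; axes as the rack
- rack_hood (a point): middle of the front edge of the underside of the hood over the rack's rear, at rack x = +26 mm, 90 mm above the desk (20 mm above a cassette's lid), spanning all bays; axes as the rack. A cassette cannot go straight up: raise its front end about 0.12 rad, draw it 75 mm forward (-x) till its rear is clear of the hood, then lift
- tray: blue plastic open returns tray, fixed to the desk, 186 x 232 x 46 mm (x, y, z) outside, walls 4 mm thick, its floor 16 mm above the desk, rim bead 4 mm proud; origin on the desk under its centre; three cassettes fit side by side across its y, each lying along its x. Rack and tray stand side by side, either one on the left
- pump_bottle: bystander: hand-gel pump bottle, 58 mm across, 197 mm tall, standing loose between rack and tray; origin under its foot
- sample_cup: bystander: clear cup with pink-capped tubes, 49 mm across, 66 mm tall, loose behind the rack and tray; origin under its foot
- tape_roll: bystander: roll of tan tape lying flat, 100 mm across, 25 mm tall, loose behind the rack and tray; origin under its centre
Mind the look-alikes: they are no part of the job. Leave any pink look-alike of the part that bears cassette_b_mid alone.

How it is judged:
On the way:
1. the handle end of a cassette in the rack is raised (tilt over 0.04 rad) while its rear end stays low in the bay (((angle between cassette_a_mid's own z axis and vertical above 0.04 rad and z of cassette_a_mid in the frame of rack below 0.061 m and x of cassette_a_mid in the frame of rack above -0.03 m) or (angle between cassette_b_mid's own z axis and vertical above 0.04 rad and z of cassette_b_mid in the frame of rack below 0.061 m and x of cassette_b_mid in the frame of rack above -0.03 m) or (angle between cassette_c_mid's own z axis and vertical above 0.04 rad and z of cassette_c_mid in the frame of rack below 0.061 m and x of cassette_c_mid in the frame of rack above -0.03 m) or (angle between cassette_d_mid's own z axis and vertical above 0.04 rad and z of cassette_d_mid in the frame of rack below 0.061 m and x of cassette_d_mid in the frame of rack above -0.03 m))), for 0.1 s.
At the end, for the whole second after the job is handed in: Every cassette is at rest and either full, flat (0.06 rad) on the floor of a rack bay between lip and rear wall (centre within 12 mm of the rack's, weight on rack over 3 N), or empty, flat (0.1 rad), handle up, on the tray floor with its centre inside (under 2.5 N) (((x of cassette_a_mid in the frame of rack between -0.012 and 0.013 m and y of cassette_a_mid in the frame of rack between -0.125 and 0.125 m and z of cassette_a_mid in the frame of rack below 0.048 m and angle between cassette_a_mid's own z axis and vertical below 0.06 rad and contact force between cassette_a and rack above 3 N) or (x of cassette_a_mid in the frame of tray between -0.085 and 0.085 m and y of cassette_a_mid in the frame of tray between -0.11 and 0.11 m and z of cassette_a_mid in the frame of tray below 0.052 m and angle between cassette_a_mid's own z axis and vertical below 0.1 rad and contact force between cassette_a and tray between 0.3 and 2.5 N)) and ((x of cassette_b_mid in the frame of rack between -0.012 and 0.013 m and y of cassette_b_mid in the frame of rack between -0.125 and 0.125 m and z of cassette_b_mid in the frame of rack below 0.048 m and angle between cassette_b_mid's own z axis and vertical below 0.06 rad and contact force between cassette_b and rack above 3 N) or (x of cassette_b_mid in the frame of tray between -0.085 and 0.085 m and y of cassette_b_mid in the frame of tray between -0.11 and 0.11 m and z of cassette_b_mid in the frame of tray below 0.052 m and angle between cassette_b_mid's own z axis and vertical below 0.1 rad and contact force between cassette_b and tray between 0.3 and 2.5 N)) and ((x of cassette_c_mid in the frame of rack between -0.012 and 0.013 m and y of cassette_c_mid in the frame of rack between -0.125 and 0.125 m and z of cassette_c_mid in the frame of rack below 0.048 m and angle between cassette_c_mid's own z axis and vertical below 0.06 rad and contact force between cassette_c and rack above 3 N) or (x of cassette_c_mid in the frame of tray between -0.085 and 0.085 m and y of cassette_c_mid in the frame of tray between -0.11 and 0.11 m and z of cassette_c_mid in the frame of tray below 0.052 m and angle between cassette_c_mid's own z axis and vertical below 0.1 rad and contact force between cassette_c and tray between 0.3 and 2.5 N)) and ((x of cassette_d_mid in the frame of rack between -0.012 and 0.013 m and y of cassette_d_mid in the frame of rack between -0.125 and 0.125 m and z of cassette_d_mid in the frame of rack below 0.048 m and angle between cassette_d_mid's own z axis and vertical below 0.06 rad and contact force between cassette_d and rack above 3 N) or (x of cassette_d_mid in the frame of tray between -0.085 and 0.085 m and y of cassette_d_mid in the frame of tray between -0.11 and 0.11 m and z of cassette_d_mid in the frame of tray below 0.052 m and angle between cassette_d_mid's own z axis and vertical below 0.1 rad and contact force between cassette_d and tray between 0.3 and 2.5 N)) and linear speed of each of cassette_a, cassette_b, cassette_c, cassette_d below 0.02 m/s); the robot touches nothing.
It fails at once if the pump bottle is knocked over or shifted by more than 30 mm (distance of pump_bottle from where it was at the start of the episode above 0.03 m or angle between pump_bottle's own z axis and vertical above 0.35 rad).
It fails at once if the cup of tubes is knocked over or shifted by more than 30 mm (distance of sample_cup from where it was at the start of the episode above 0.03 m or angle between sample_cup's own z axis and vertical above 0.35 rad).
It fails at once if the tape roll is knocked over or shifted by more than 30 mm (distance of tape_roll from where it was at the start of the episode above 0.03 m or angle between tape_roll's own z axis and vertical above 0.35 rad).
It fails at once if a cassette is dropped or thrown (it moves faster than 1 m/s) (linear speed of any of cassette_a, cassette_b, cassette_c, cassette_d above 1 m/s).
It fails at once if a cassette is tipped by more than about 60 degrees (angle between any of cassette_a_mid, cassette_b_mid, cassette_c_mid, cassette_d_mid's own z axis and vertical above 1.05 rad).
It also fails if it takes over 72 s, if anything falls off the work surface, if the arm or the gripper's body presses on something with over 40 N, if the wrist force passes 120 N, or if a joint passes its speed limit or range.

### The arm

A 7-joint arm with a two-finger parallel gripper is mounted at the origin on a cart in front of the work surface, level with it; the furniture and walls round the work are solid. World frame = base frame: x ahead of the robot, y to its left, z up, the work surface at z = 0. Lengths are in m, angles in rad, forces in N, time in s.
With the tool pointing down it reaches from about 0.425 to 0.875 m from the base axis. Payload 9.9 kg.
Tool frame: the origin (TCP) lies midway between the tips of the shut fingers; the grasp point (between the pads) lies 19 mm behind it; z points along the fingers, y is the direction in which the jaws open and shut (so a half turn about z gives the same grasp; the last joint's range is limited). The gripper opens to 85 mm and grips with 20 to 120 N. Pads are 22 mm wide; open, the fingers measure 114 mm over their backs; the gripper's body (76 mm by 85 mm) begins 54 mm behind the grasp point. The pads swing forward as they close: fully open they stand 13 mm farther back than shut.
Start: joints at [1.234, 0.576, 0.025, 1.437, -0.015, 1.129, -0.057], TCP at [0.169, -0.654, 0.231] pointing down, gripper open.
Joint ranges: [-2.76, 2.76], [-0.34, 2.15], [-1.52, 1.57], [0.19, 2.46], [-1.09, 4.23], [0.17, 1.99], [-2.82, 2.82]. Speed limits (rad/s): [2.22, 2.22, 3.01, 3.01, 3.14, 3.14, 3.14].

### API

Orientations are given as a rotation vector (axis times angle).
In Python, from rig import readout, eyes, order gives the robot as it stands.
- The arm moves only by the tool send_rows, never from a script. Its arguments are lists of equal length, an entry for each row: "translation": the shift along the tool's x, y, z scaled (see below), a list of three; "twist": the turn, a rotation vector about the tool's x, y, z scaled (see below), a list of three; "jaw": the opening, from -1 (shut) to 1 (fully open). A call has 1 to 20 rows; each row is the pose to reach, as a shift and turn from the pose commanded when the call began, along the tool's axes at that moment; what a row does not reach only later rows make up. The controller multiplies each number of a shift by 1000 mm and each number of a turn by 30 degrees. A row lasts 1/8 s, in which the tool goes at most 62.5 mm and 10.7 degrees, less where a joint would pass 70% of its speed; a pose out of reach is approached as far as the arm can. A call with a number of a shift or a turn outside -1 to 1 is refused whole. A call with a gripper value outside its range is refused whole. The fingers move at their own pace and stop on an object; "squeeze" is the grip in N (left out, the last holds). Time passes only in rows, so rows that repeat a pose let the fingers close. It gives the time, the measured TCP pose, the force and the opening at its end, in the units of the state.
- readout.get_state(): the state, without advancing time (a new reading comes with each control period).
- eyes.grab_frame(name): name is "side" or "top" or "wrist"; returns a dict with "frame" (420x560x3 uint8, red, green, blue), "K" (3x3 intrinsics, pixels), "rvec" (rotation vector, rad) and "tvec" (3), from world to camera coordinates, as OpenCV has them; the wrist camera has in their place "tool_from_camera" (4x4, takes a point from camera to tool coordinates, whose origin is the TCP and whose axes are the flange's). Camera axes: x right, y down, z forward; pixel columns grow to the right and rows downward; lengths in m; the calibration is good to about 2 mm. A picture is of the moment at which its call begins: read the wrist's pose just before it. There is no depth.
- order.sign_off(): hands the job in, once; it reports no verdict.
The state is a dict: "time_s": time; "joints": joint angles; "qd": joint speeds; "effort": joint torques, N m; "tool_pos": TCP position; "orientation": TCP orientation; "contact_force": force on the tool from outside, world axes, zero at the start; "torque": the same for the moment, N m; "gripper_width": opening from 0.0 (shut) to 1.0 (fully open).
Only numpy, scipy, OpenCV 4.12 (cv2) and the standard library are available. Lean on these libraries where they do the work, as an engineer would, in place of code of your own. Each camera call takes 0.05 s, during which the arm holds its last target. There are 200 camera calls.

## Working session

There is one attempt and no reset: what is moved stays moved. The work goes in short steps, Python scripts to look and compute and a tool call to move; the robot and the scene stay as the last step left them, time stands still between calls to the robot, and variables do not carry over. Pictures are saved under pics/ and viewed, about 8 in all and at most 12, crops included, and the job is handed in when it is done.

Besides the shell and the picture viewer there is one more tool, called after ">>>" as name(argument=value, ...), one argument or row to a line, values as JSON. send_rows: Moves the arm, as the interface text tells. Shifts and turns lie within -1 to 1; 1 stands for 1000 mm of shift or 30 degrees of turn. Its arguments: {"type":"object","properties":{"translation":{"type":"array","items":{"type":"array","items":{"type":"number"}}},"twist":{"type":"array","items":{"type":"array","items":{"type":"number"}}},"jaw":{"type":"array","items":{"type":"number"}},"squeeze":{"type":"number"}},"required":["translation","twist","jaw"]}

```bash
mkdir -p pics; cat > h.py <<'E'
import numpy as np, cv2
from rig import readout, eyes, order
from scipy.spatial.transform import Rotation as R
def snap(n,f):
    d=eyes.grab_frame(n); cv2.imwrite(f'pics/{f}.png',d['frame'][:,:,::-1]); np.save(f'pics/{f}.npy',d,allow_pickle=True); return d
def ray(d,uv):
    M=R.from_rotvec(np.ravel(d['rvec'])).as_matrix(); t=np.ravel(d['tvec'])
    c=-M.T@t; v=M.T@np.linalg.inv(d['K'])@np.array([uv[0],uv[1],1.]); return c,v
def onz(d,uv,z):
    c,v=ray(d,uv); return c+v*(z-c[2])/v[2]
def tri(rs):
    A=np.zeros((3,3));b=np.zeros(3)
    for c,v in rs:
        v=v/np.linalg.norm(v);P=np.eye(3)-np.outer(v,v);A+=P;b+=P@c
    return np.linalg.solve(A,b)
def proj(d,p):
    return cv2.projectPoints(np.array(p,float).reshape(-1,3),np.ravel(d['rvec']),np.ravel(d['tvec']),d['K'],None)[0][:,0]
E
python3 - <<'E'
from h import *
np.set_printoptions(precision=4,suppress=True)
s=readout.get_state(); print(s)
a=snap('top','top1'); b=snap('side','side1')
cv2.imwrite('pics/both.png',np.hstack([a['frame'],b['frame']])[:,:,::-1])
for d in (a,b): print(ray(d,(280,210)),d['K'][0,0])
E
```

```text
{'time_s': 0.0, 'joints': array([ 1.2342,  0.5765,  0.0248,  1.4379, -0.015 ,  1.129 , -0.0565]), 'qd': array([-0.0005,  0.0005, -0.0013, -0.0001,  0.0002, -0.0001, -0.0007]), 'effort': array([ -0.0008, -76.5753,   2.2503, -28.5965,   0.0153,   0.0127,
         0.0001]), 'tool_pos': array([ 0.1687, -0.6531,  0.2304]), 'orientation': array([-3.1149, -0.3959,  0.0004]), 'contact_force': array([-0.3126,  0.6645,  0.321 ]), 'torque': array([-0.0148,  0.0494,  0.0463]), 'gripper_width': 1.000693155679074}
(array([ 0.5307, -0.0079,  1.35  ]), array([ 0.0772, -0.0206, -0.9968])) 410.7017628101678
(array([ 0.6392, -0.7998,  0.5118]), array([-0.0124,  0.876 , -0.4823])) 383.80009737419283
```

View pics/top1.png

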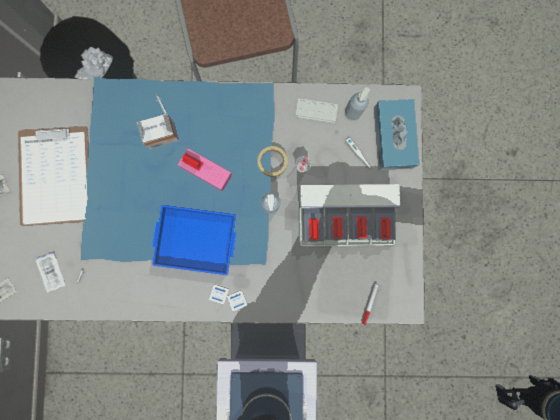

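View pics/side1.png

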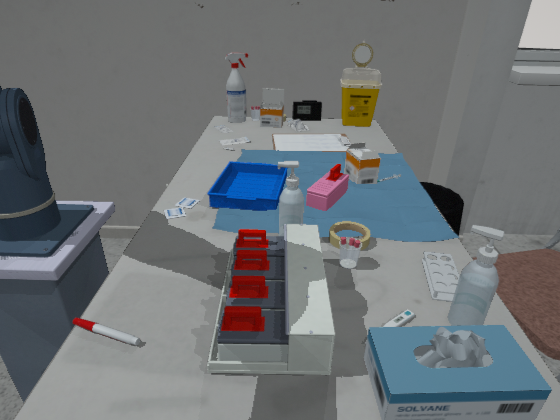

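The top view shows the white rack at (350,215) with four red handles at u≈314, 338, 361 and 385. The blue tray is at (195,240), the pump bottle at (270,203), the tape at (272,161) and the cup at (302,164). The pink cassette look-alike at (205,168) gets left alone; the four grey-lidded, red-handled boxes in the rack fit the description.

```bash
python3 - <<'E'
from h import *
np.set_printoptions(precision=4,suppress=True)
a=np.load('pics/top1.npy',allow_pickle=True).item(); b=np.load('pics/side1.npy',allow_pickle=True).item()
for d,(x0,x1,y0,y1),nm in ((a,(295,405,180,250),'top'),(b,(205,335,220,375),'side')):
    f=d['frame'].astype(int); m=((f[...,0]>110)&(f[...,1]<60)&(f[...,2]<70)).astype(np.uint8)
    m2=np.zeros_like(m); m2[y0:y1,x0:x1]=m[y0:y1,x0:x1]
    n,l,st,c=cv2.connectedComponentsWithStats(m2)
    for i in range(1,n):
        if st[i,4]>15: print(nm,st[i],c[i])
f=a['frame'][:,:,::-1]
c1=cv2.resize(f[178:252,292:408],None,fx=6.5,fy=6.5,interpolation=cv2.INTER_CUBIC)[:480]
m=((f[...,0]>130)&(f[...,2]<80)).astype(np.uint8); m[:195]=0;m[280:]=0;m[:,:145]=0;m[:,245:]=0
cn=max(cv2.findContours(m,0,2)[0],key=cv2.contourArea); r=cv2.minAreaRect(cn);print('tray',r,cv2.boxPoints(r))
P=[onz(a,q,.046) for q in cv2.boxPoints(r)];print(np.array(P),np.mean(P,0))
cv2.imwrite('pics/crop1.png',c1)
E
```

```text
top [357 217  10  21 165] [361.2667 226.7394]
top [310 219   9  21 165] [313.5758 229.0848]
top [333 218   9  20 170] [337.0353 227.4824]
top [381 218   9  21 168] [385.0774 227.9405]
side [237 229  32  19 380] [252.8842 238.1421]
side [237 250  32  20 228] [254.386  255.4781]
side [234 258  27  12 156] [246.1923 265.7372]
side [229 276  39  22 560] [248.0839 286.9571]
side [225 307  36   9 275] [243.2182 310.4364]
side [221 316  33  15 263] [237.4563 325.5741]
side [256 316   9  15  84] [260.5833 322.5357]
tray ((194.0305633544922, 239.270751953125), (81.809326171875, 61.45613098144531), 7.594643592834473) [[149.4236 264.3232]
 [157.5459 203.4061]
 [238.6375 214.2183]
 [230.5153 275.1354]]
[[0.4545 0.373  0.046 ]
 [0.6469 0.3544 0.046 ]
 [0.6162 0.0964 0.046 ]
 [0.424  0.1179 0.046 ]] [0.5354 0.2355 0.046 ]
```

View pics/crop1.png

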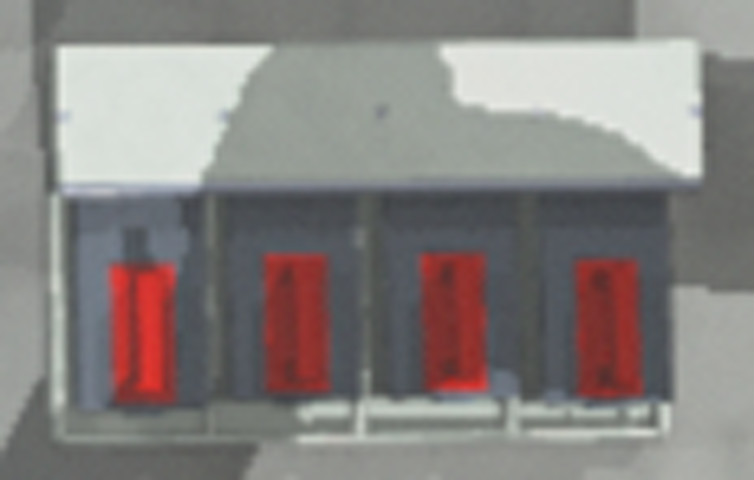

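```bash
python3 - <<'E'
from h import *
np.set_printoptions(precision=4,suppress=True)
a=np.load('pics/top1.npy',allow_pickle=True).item(); b=np.load('pics/side1.npy',allow_pickle=True).item()
cp=lambda x,y:(292+(x+.5)/6.5-.5,178+(y+.5)/6.5-.5)
for n,q,z in (('hoodRL',cp(55,45),.094),('hoodRR',cp(698,42),.094),('hoodFL',cp(60,188),.092),('hoodFR',cp(700,183),.092),('lipL',cp(57,437),.024),('lipR',cp(668,435),.024)): print(n,onz(a,q,z))
for u,v in ((313.6,229.1),(337,227.5),(361.2,226.7),(385,227.9)): print('h',onz(a,(u,v),.1))
print('tri far-left handle', tri([ray(a,(313.6,229.)),ray(b,(253,236))]))
print('tri near-right handle', tri([ray(a,(385,227.9)),ray(b,(244,310))]))
print('bottle foot', onz(a,(270,207),.15),onz(b,(291,228),0.03),'cup',onz(a,(303,165),.05))
s=readout.get_state(); T=R.from_rotvec(s['orientation']).as_matrix();print(T,s['tool_pos'])
d=eyes.grab_frame('wrist');print(d['tool_from_camera'],d['K'])
# desired: straight down, tool y along world y, tool over rack
E
```

```text
hoodRL [ 0.7077 -0.0947  0.094 ]
hoodRR [ 0.7139 -0.4009  0.094 ]
hoodFL [ 0.6398 -0.0978  0.092 ]
hoodFR [ 0.6467 -0.4019  0.092 ]
lipL [ 0.5219 -0.1023  0.024 ]
lipR [ 0.527  -0.4061  0.024 ]
h [ 0.5706 -0.1369  0.1   ]
h [ 0.5765 -0.2083  0.1   ]
h [ 0.58   -0.2822  0.1   ]
h [ 0.5774 -0.3551  0.1   ]
tri far-left handle [ 0.5734 -0.1382  0.085 ]
tri near-right handle [ 0.5789 -0.3576  0.0904]
bottle foot [ 0.632  -0.0033  0.15  ] [ 0.6552 -0.0129  0.03  ] cup [ 0.777  -0.1066  0.05  ]
[[ 0.9682  0.2502 -0.0005]
 [ 0.2502 -0.9682  0.0015]
 [-0.0001 -0.0015 -1.    ]] [ 0.1687 -0.6531  0.2305]
[[ 0.0002 -0.9653 -0.2613  0.0655]
 [ 1.      0.0002 -0.      0.0016]
 [ 0.0001 -0.2613  0.9653 -0.1431]
 [ 0.      0.      0.      1.    ]] [[344.2859   0.     278.2325]
 [  0.     344.2859 212.7763]
 [  0.       0.       1.    ]]
```

>>> send_rows(
  translation=[
    [0.05,-0.02,-0.02],
    [0.1,-0.04,-0.02],
    [0.15,-0.06,-0.02],
    [0.2,-0.08,-0.02],
    [0.25,-0.1,-0.02],
    [0.3,-0.12,-0.02],
    [0.35,-0.14,-0.02],
    [0.4,-0.165,-0.02],
    [0.45,-0.185,-0.02],
    [0.498,-0.205,-0.02],
    [0.498,-0.205,-0.02],
    [0.498,-0.205,-0.02],
    [0.498,-0.205,-0.02],
  ],
  twist=[
    [0,0,0.05],
    [0,0,0.1],
    [0,0,0.15],
    [0,0,0.2],
    [0,0,0.25],
    [0,0,0.3],
    [0,0,0.35],
    [0,0,0.4],
    [0,0,0.443],
    [0,0,0.443],
    [0,0,0.443],
    [0,0,0.443],
    [0,0,0.443],
  ],
  jaw=[1,1,1,1,1,1,1,1,1,1,1,1,1],
  squeeze=60,
)

```text
time_s: 1.78
tool_pos: [0.5985, -0.332, 0.2514]
orientation: [3.141, 0.029, -0.001]
contact_force: [-0.8, -0.7, 0.6]
gripper_width: 1.004
```

```bash
cat >> h.py <<'E'
def wsnap(f):
    s=readout.get_state(); d=eyes.grab_frame('wrist'); 
    T=np.eye(4);T[:3,:3]=R.from_rotvec(s['orientation']).as_matrix();T[:3,3]=s['tool_pos']
    W=np.linalg.inv(T@np.array(d['tool_from_camera'])); d['rvec']=R.from_matrix(W[:3,:3]).as_rotvec(); d['tvec']=W[:3,3]
    cv2.imwrite(f'pics/{f}.png',d['frame'][:,:,::-1]); np.save(f'pics/{f}.npy',d,allow_pickle=True); return d
E
python3 -c "
from h import *
d=wsnap('w1');s=readout.get_state();print(s['time_s'],s['tool_pos'],s['orientation'],s['contact_force'])"
```

```text
1.825 [ 0.59861411 -0.33190028  0.25145921] [ 3.14092867e+00  2.92584239e-02 -5.46528334e-04] [ 0.38270932  0.00214857 -0.31567781]
```

>>> send_rows(
  translation=[
    [0,-0.05,0],
    [0,-0.1,0],
    [0,-0.16,0],
    [0,-0.16,0],
    [0,-0.16,0],
  ],
  twist=[
    [0,0,0],
    [0,0,0],
    [0,0,0],
    [0,0,0],
    [0,0,0],
  ],
  jaw=[1,1,1,1,1],
)

```text
time_s: 2.45
tool_pos: [0.596, -0.1717, 0.2517]
orientation: [3.141, 0.031, 0.001]
contact_force: [-0.9, 0.2, -0.1]
gripper_width: 0.998
```

```bash

python3 -c "
from h import *
d=wsnap('w2');s=readout.get_state();print(s['time_s'],s['tool_pos'],s['orientation'],s['contact_force'])
a=np.load('pics/w1.npy',allow_pickle=True).item()
cv2.imwrite('pics/w12.png',cv2.resize(np.vstack([a['frame'],d['frame']])[:,:,::-1],None,fx=.71,fy=.71))"
```

```text
2.5 [ 0.59597421 -0.17245855  0.25156423] [3.14039376e+00 2.91673503e-02 2.80847266e-04] [-0.18171051 -1.44087487 -0.11269564]
```

View pics/w2.png

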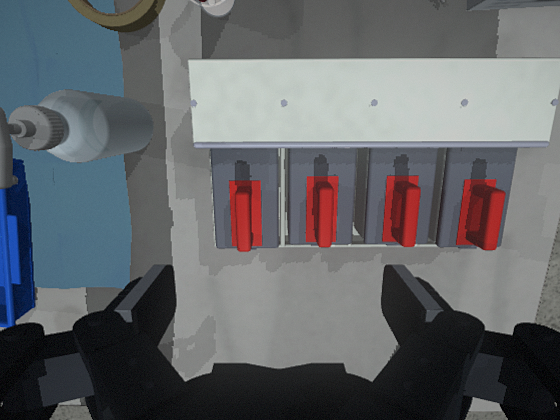

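```bash

python3 -c "
from h import *
d=np.load('pics/w2.npy',allow_pickle=True).item();print()
a=np.load('pics/w1.npy',allow_pickle=True).item()
for n,x in(('w1',a),('w2',d)):
    f=x['frame'].astype(int); m=((f[...,0]>120)&(f[...,1]<90)&(f[...,2]<90)).astype(np.uint8);k=cv2.connectedComponentsWithStats(m)
    for i in range(1,k[0]):
        if k[2][i,4]>300: print(n,k[2][i])
A=a['frame'][140:260,30:350];D=d['frame'][140:260,205:525]
cv2.imwrite('pics/c2.png',cv2.resize(np.vstack([A,D])[:,:,::-1],None,fx=2.5,fy=2.5,interpolation=cv2.INTER_CUBIC))"
```

```text
w1 [158 175  17  67 711]
w1 [ 218  175   21   71 1039]
w1 [239 175  12  66 672]
w1 [296 179  10  65 470]
w1 [ 308  178   20   72 1178]
w1 [ 80 180  21  65 662]
w1 [135 188  20  59 755]
w1 [ 51 193  23  58 746]
w2 [306 176  10  66 470]
w2 [ 319  176   20   71 1124]
w2 [383 176  13  66 502]
w2 [456 179  17  66 490]
w2 [ 229  181   22   71 1105]
w2 [251 180  11  66 640]
w2 [403 188  18  59 763]
w2 [484 192  21  58 749]
```

View pics/c2.png

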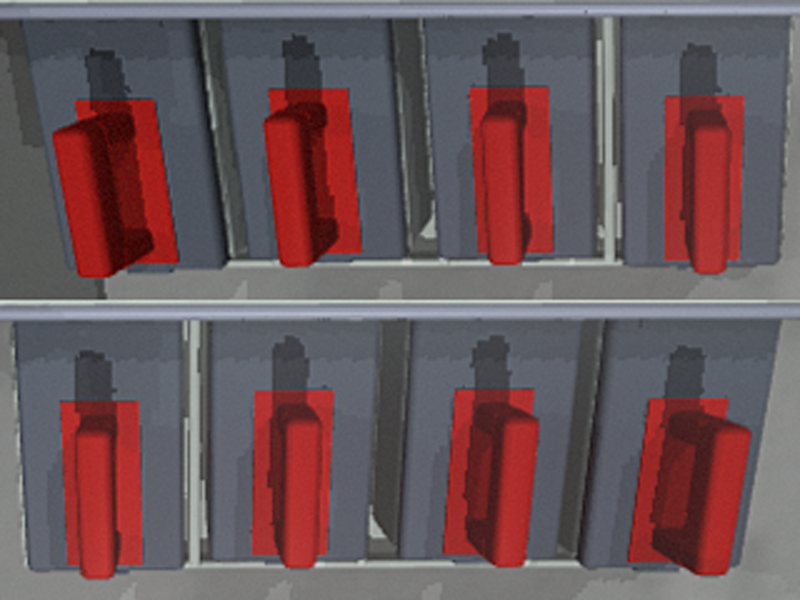

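```bash

python3 -c "
from h import *
np.set_printoptions(precision=4,suppress=True)
d=np.load('pics/w2.npy',allow_pickle=True).item()
a=np.load('pics/w1.npy',allow_pickle=True).item()
w1=[[(68,126),(93,273)],[(282,118),(297,263)],[(500,113),(507,262)],[(711,123),(711,270)]]
w2=[[(95,425),(97,575)],[(300,412),(302,565)],[(522,418),(512,562)],[(735,428),(715,572)]]
for i in range(4):
  P=[tri([ray(a,(30+x/2.5,140+y/2.5)),ray(d,(205+X/2.5,140+(Y-300)/2.5))]) for (x,y),(X,Y) in zip(w1[i],w2[i])]
  print(P[0],P[1],(P[0]+P[1])/2)
print('lip',onz(d,(205+190/2.5,140+264/2.5),.024),onz(d,(205+570/2.5,140+264/2.5),.024),'hood',onz(d,(190,146),.09),onz(d,(546,146),.09))
# bottle foot, cup
"
```

```text
[ 0.6023 -0.143   0.1024] [ 0.5472 -0.1432  0.1015] [ 0.5747 -0.1431  0.102 ]
[ 0.6061 -0.2146  0.0961] [ 0.5524 -0.2176  0.1015] [ 0.5793 -0.2161  0.0988]
[ 0.608  -0.2916  0.099 ] [ 0.5547 -0.2935  0.1016] [ 0.5814 -0.2926  0.1003]
[ 0.6064 -0.3649  0.1016] [ 0.5529 -0.3674  0.1022] [ 0.5796 -0.3661  0.1019]
lip [ 0.5229 -0.1783  0.024 ] [ 0.5263 -0.3524  0.024 ] hood [ 0.6383 -0.0958  0.09  ] [ 0.6445 -0.4061  0.09  ]
```

>>> send_rows(
  translation=[
    [-0.01,-0.015,0.02],
    [-0.0205,-0.03,0.06],
    [-0.0205,-0.03,0.11],
    [-0.0205,-0.03,0.14],
    [-0.0205,-0.03,0.16],
    [-0.0205,-0.03,0.174],
    [-0.0205,-0.03,0.174],
    [-0.0205,-0.03,0.174],
  ],
  twist=[
    [0,0,0],
    [0,0,0],
    [0,0,0],
    [0,0,0],
    [0,0,0],
    [0,0,0],
    [0,0,0],
    [0,0,0],
  ],
  jaw=[0,0,0,0,0,0,0,0],
)

```text
time_s: 3.5
tool_pos: [0.5757, -0.1416, 0.078]
orientation: [3.141, 0.032, 0.002]
contact_force: [0.8, 0.2, -0.1]
gripper_width: 0.501
```

```bash

python3 -c "
from h import *
np.set_printoptions(precision=4,suppress=True)
s=readout.get_state();print(s['tool_pos'],s['orientation'],s['contact_force'],s['torque'])
fs=[]
for i in range(3):
  d=wsnap('w3');fs.append(readout.get_state()['contact_force'])
print(np.array(fs))
b=snap('side','side2')
c=b['frame'][215:345,190:350]
cv2.imwrite('pics/c3.png',np.hstack([cv2.resize(d['frame'][150:420,130:430],(540,486)),cv2.resize(c,(260,211)) if 0 else cv2.copyMakeBorder(cv2.resize(c,(260,211)),0,275,0,0,0)])[:,:,::-1])"
```

```text
[ 0.5757 -0.1416  0.078 ] [3.1411 0.0316 0.0018] [ 0.8054  0.1688 -0.1204] [0.0036 0.0128 0.0392]
[[ 0.2793  0.4473 -0.3884]
 [-0.2148 -0.3148 -0.0937]
 [-0.1251  0.28   -0.1229]]
```

View pics/c3.png

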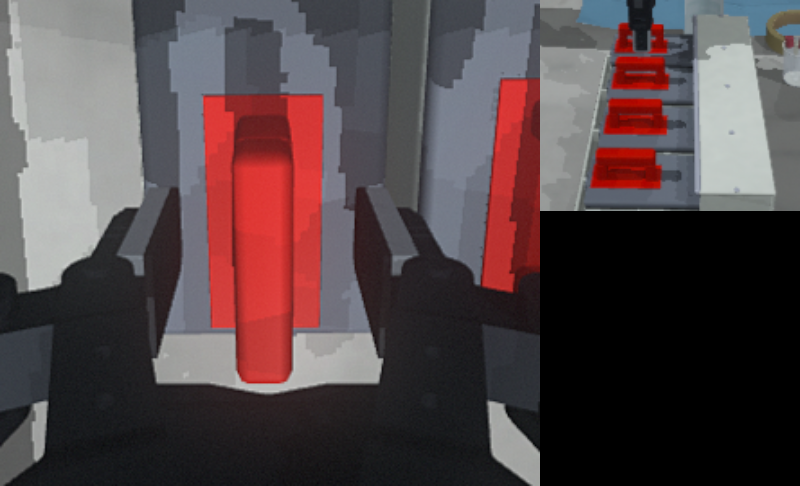

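The jaws straddle the handle, bar centred (264 against 267 between the fingers). Next I grip, tilt and weigh.

>>> send_rows(
  translation=[
    [0,0,0],
    [0,0,0],
    [0,0,0],
    [0,0,0],
    [0,0,0],
  ],
  twist=[
    [0,0,0],
    [0,0,0],
    [0,0,0],
    [0,0,0],
    [0,0,0],
  ],
  jaw=[-1,-1,-1,-1,-1],
  squeeze=60,
)

```text
time_s: 4.32
tool_pos: [0.5754, -0.1408, 0.0775]
orientation: [-3.141, -0.033, -0.0]
contact_force: [-0.4, -0.1, 6.5]
gripper_width: 0.139
```

>>> send_rows(
  translation=[
    [0.0013,0,-0.0024],
    [0.0026,0,-0.0049],
    [0.004,0,-0.0072],
    [0.0053,0,-0.0096],
    [0.0053,0,-0.0096],
    [0.0053,0,-0.0096],
    [0.0053,0,-0.0096],
  ],
  twist=[
    [0,-0.038,0],
    [0,-0.0765,0],
    [0,-0.115,0],
    [0,-0.153,0],
    [0,-0.153,0],
    [0,-0.153,0],
    [0,-0.153,0],
  ],
  jaw=[-1,-1,-1,-1,-1,-1,-1],
)

```text
time_s: 5.2
tool_pos: [0.5804, -0.1409, 0.0869]
orientation: [3.138, 0.033, -0.126]
contact_force: [0.4, 0.7, -0.8]
gripper_width: 0.138
```

```bash
cat > f.py <<'E'
from h import *
np.set_printoptions(precision=4,suppress=True)
s=readout.get_state();print(s['time_s'],s['tool_pos'],s['orientation'],s['torque'],s['gripper_width'])
fs=[s['contact_force']]
for i in range(4):
  eyes.grab_frame('wrist');fs.append(readout.get_state()['contact_force'])
print(np.mean(fs,0),np.array(fs)[:,2])
E
python3 f.py
```

```text
5.2 [ 0.5804 -0.1409  0.0869] [ 3.1381  0.0326 -0.1257] [-0.0046 -0.1792  0.0036] 0.13761861014258747
[ 0.2367  0.4013 -0.5472] [-0.8258  0.0501 -0.8011 -0.4267 -0.7325]
```

>>> send_rows(
  translation=[
    [0,0,-0.002],
    [0,0,-0.005],
    [0,0,-0.005],
    [0,0,-0.005],
  ],
  twist=[
    [0,0,0],
    [0,0,0],
    [0,0,0],
    [0,0,0],
  ],
  jaw=[-1,-1,-1,-1],
)

```text
time_s: 5.9
tool_pos: [0.5809, -0.1409, 0.0919]
orientation: [3.138, 0.033, -0.126]
contact_force: [0.0, 0.4, -1.4]
gripper_width: 0.141
```

```bash
python3 f.py
```

```text
5.9 [ 0.5809 -0.1409  0.0919] [ 3.1381  0.0327 -0.1258] [ 0.025 -0.054 -0.011] 0.1406671692572089
[-0.2647  0.2737 -1.2235] [-1.3583 -0.7804 -2.1368 -0.2292 -1.6125]
```

Cassette 1 reads about 1.2 N fully lifted, so it is empty. Next I draw it out.

>>> send_rows(
  translation=[
    [-0.01,0,-0.003],
    [-0.03,0,-0.001],
    [-0.05,0,0],
    [-0.07,0,0.001],
    [-0.085,0,0.001],
    [-0.085,0,0.001],
    [-0.087,0,-0.02],
    [-0.09,0,-0.065],
    [-0.094,0,-0.11],
    [-0.098,0,-0.16],
    [-0.102,0,-0.208],
    [-0.102,0,-0.208],
  ],
  twist=[
    [0,0,0],
    [0,0,0],
    [0,0,0],
    [0,0,0],
    [0,0,0],
    [0,0,0],
    [0,0,0],
    [0,0,0],
    [0,0.05,0],
    [0,0.1,0],
    [0,0.153,0],
    [0,0.153,0],
  ],
  jaw=[-1,-1,-1,-1,-1,-1,-1,-1,-1,-1,-1,-1],
)

```text
time_s: 7.6
tool_pos: [0.498, -0.1431, 0.3114]
orientation: [3.14, 0.032, 0.013]
contact_force: [-0.3, 0.4, -2.1]
gripper_width: 0.141
```

```bash
cat > tr.py <<'E'
from h import *
s=readout.get_state();print(s['time_s'],s['tool_pos'],s['orientation'])
a=np.load('pics/top1.npy',allow_pickle=True).item(); b=np.load('pics/side1.npy',allow_pickle=True).item()
c,yw=np.array([.535,.2355]),-.107
out=[]
for d,(x0,y0) in ((a,(145,195)),(b,(200,150))):
    f=cv2.resize(d['frame'][y0:y0+90,x0:x0+100],None,fx=4,fy=4,interpolation=cv2.INTER_CUBIC)[:,:,::-1].copy()
    for hx,hy,z,col in ((.093,.116,.046,(0,255,255)),(.089,.112,.016,(0,255,0))):
        q=np.array([[-hx,-hy],[hx,-hy],[hx,hy],[-hx,hy]])@np.array([[np.cos(yw),np.sin(yw)],[-np.sin(yw),np.cos(yw)]])+c
        p=(proj(d,np.c_[q,np.full(4,z)])-[x0,y0]+.5)*4-.5
        cv2.polylines(f,[np.round(p).astype(np.int32)],True,col,1)
    out.append(f)
cv2.imwrite('pics/tray.png',np.hstack(out))
E
python3 tr.py
```

```text
7.6 [ 0.4979772  -0.14310485  0.31136335] [3.13987879 0.03236643 0.01261565]
```

View pics/tray.png

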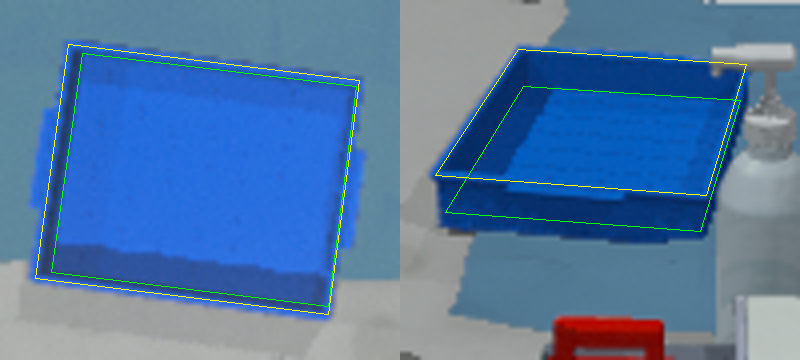

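The projected rim (yellow) and floor (green) line up with the tray in both views, so the tray pose is good.

>>> send_rows(
  translation=[
    [0.001,-0.04,0],
    [0.003,-0.09,0],
    [0.004,-0.14,0],
    [0.005,-0.19,0],
    [0.006,-0.24,0],
    [0.007,-0.29,0],
    [0.008,-0.34,0],
    [0.009,-0.39,0],
    [0.01,-0.43,0],
    [0.011,-0.453,0.04],
    [0.011,-0.453,0.09],
    [0.011,-0.453,0.14],
    [0.011,-0.453,0.17],
    [0.011,-0.453,0.18],
    [0.011,-0.453,0.18],
  ],
  twist=[
    [0,0,0],
    [0,0,0.03],
    [0,0,0.06],
    [0,0,0.09],
    [0,0,0.12],
    [0,0,0.15],
    [0,0,0.18],
    [0,0,0.21],
    [0,0,0.243],
    [0,0,0.243],
    [0,0,0.243],
    [0,0,0.243],
    [0,0,0.243],
    [0,0,0.243],
    [0,0,0.243],
  ],
  jaw=[-1,-1,-1,-1,-1,-1,-1,-1,-1,-1,-1,-1,-1,-1,-1],
)

```text
time_s: 9.48
tool_pos: [0.4975, 0.3106, 0.1269]
orientation: [3.137, -0.167, -0.001]
contact_force: [0.2, 0.9, -0.7]
gripper_width: 0.138
```

```bash
python3 - <<'E'
from h import *
s=readout.get_state();print(s['tool_pos'],s['orientation'],s['contact_force'])
d=wsnap('w4'); a=snap('top','top2')
c,yw=np.array([.535,.2355]),-.107
f=d['frame'][:,:,::-1].copy()
for hx,hy,z,col in ((.093,.116,.046,(0,255,255)),(.089,.112,.016,(0,255,0))):
    q=np.array([[-hx,-hy],[hx,-hy],[hx,hy],[-hx,hy]])@np.array([[np.cos(yw),np.sin(yw)],[-np.sin(yw),np.cos(yw)]])+c
    cv2.polylines(f,[np.round(proj(d,np.c_[q,np.full(4,z)])).astype(np.int32)],True,col,1)
cv2.imwrite('pics/w4o.png',f)
E
```

```text
[0.49745253 0.31064884 0.12693974] [ 3.13667039e+00 -1.66836288e-01 -1.47689513e-03] [ 0.21657488  0.85355974 -0.68818704]
```

View pics/w4o.png

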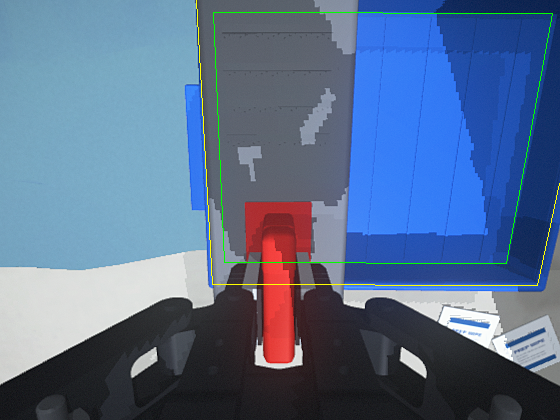

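Only the left part of the tray is covered by the cassette, which agrees with the numbers: tray y is +0.071. I lower it.

>>> send_rows(
  translation=[
    [0.002,0,0.02],
    [0.002,0,0.035],
    [0.002,0,0.042],
    [0.002,0,0.0455],
    [0.002,0,0.0465],
    [0.002,0,0.0465],
  ],
  twist=[
    [0,0,0],
    [0,0,0],
    [0,0,0],
    [0,0,0],
    [0,0,0],
    [0,0,0],
  ],
  jaw=[-1,-1,-1,-1,-1,-1],
)

```text
time_s: 10.32
tool_pos: [0.4996, 0.3104, 0.0812]
orientation: [-3.137, 0.167, -0.001]
contact_force: [-0.7, -0.1, -0.0]
gripper_width: 0.14
```

>>> send_rows(
  translation=[
    [0,0,0.001],
    [0,0,0.001],
    [0,0,0.001],
    [0,0,0.001],
    [0,0,0.0],
    [0,0,-0.03],
    [0,0,-0.08],
    [0,0,-0.13],
    [0,0,-0.17],
  ],
  twist=[
    [0,0,0],
    [0,0,0],
    [0,0,0],
    [0,0,0],
    [0,0,0],
    [0,0,0],
    [0,0,0],
    [0,0,0],
    [0,0,0],
  ],
  jaw=[-1,-1,0,0,0,0,0,0,0],
)

```text
time_s: 11.45
tool_pos: [0.4996, 0.3104, 0.2532]
orientation: [-3.136, 0.167, -0.002]
contact_force: [0.8, 0.2, -0.1]
gripper_width: 0.499
```

>>> send_rows(
  translation=[
    [0.01,0.04,0],
    [0.023,0.09,0],
    [0.037,0.14,0],
    [0.05,0.19,0],
    [0.063,0.24,0],
    [0.076,0.29,0],
    [0.089,0.34,0],
    [0.102,0.39,0],
    [0.115,0.44,0],
    [0.128,0.49,0],
    [0.135,0.515,0],
    [0.135,0.515,0.04],
    [0.135,0.515,0.08],
    [0.135,0.515,0.08],
  ],
  twist=[
    [0,0,0],
    [0,0,-0.03],
    [0,0,-0.06],
    [0,0,-0.09],
    [0,0,-0.12],
    [0,0,-0.15],
    [0,0,-0.18],
    [0,0,-0.21],
    [0,0,-0.243],
    [0,0,-0.243],
    [0,0,-0.243],
    [0,0,-0.243],
    [0,0,-0.243],
    [0,0,-0.243],
  ],
  jaw=[0,0,0,0,0,0,0,0,0,0,0,0,0,0],
)

```text
time_s: 13.2
tool_pos: [0.5772, -0.2156, 0.1684]
orientation: [-3.14, -0.033, 0.009]
contact_force: [-0.4, -0.7, 0.2]
gripper_width: 0.501
```

```bash
python3 f.py; python3 - <<'E'
from h import *
a=snap('top','top3')
cv2.imwrite('pics/t3.png',cv2.resize(a['frame'][190:290,140:280],None,fx=4,fy=4,interpolation=cv2.INTER_CUBIC)[:,:,::-1])
E
```

```text
13.2 [ 0.5772 -0.2156  0.1684] [-3.1396 -0.0329  0.0085] [-0.0166 -0.0004  0.0196] 0.5013498976306053
[ 0.3185 -0.2675  0.2033] [ 0.1878  0.8856  0.2231  0.0205 -0.3005]
```

View pics/t3.png

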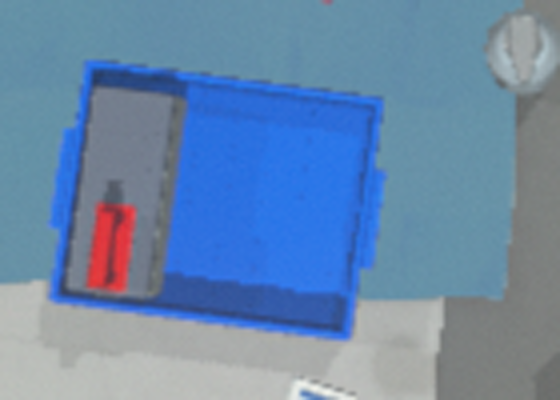

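Cassette 1 lies flat in the left third of the tray, red handle at (110,245) in the crop, and the pump bottle is undisturbed. I go on to cassette 2.

>>> send_rows(
  translation=[
    [0.002,0,0.04],
    [0.002,0,0.075],
    [0.002,0,0.088],
    [0.002,0,0.088],
    [0.002,0,0.088],
    [0.002,0,0.088],
    [0.002,0,0.088],
    [0.002,0,0.088],
    [0.0033,0,0.0856],
    [0.0046,0,0.0831],
    [0.006,0,0.0808],
    [0.0073,0,0.0784],
    [0.0073,0,0.077],
    [0.0073,0,0.077],
    [0.0073,0,0.077],
  ],
  twist=[
    [0,0,0],
    [0,0,0],
    [0,0,0],
    [0,0,0],
    [0,0,0],
    [0,0,0],
    [0,0,0],
    [0,0,0],
    [0,-0.038,0],
    [0,-0.0765,0],
    [0,-0.115,0],
    [0,-0.153,0],
    [0,-0.153,0],
    [0,-0.153,0],
    [0,-0.153,0],
  ],
  jaw=[0,0,0,0,-1,-1,-1,-1,-1,-1,-1,-1,-1,-1,-1],
)

```text
time_s: 15.32
tool_pos: [0.586, -0.2162, 0.0936]
orientation: [3.138, 0.032, -0.126]
contact_force: [0.8, -0.3, -4.8]
gripper_width: 0.137
```

```bash
python3 f.py
```

```text
15.325 [ 0.586  -0.2162  0.0936] [ 3.138   0.0321 -0.1263] [-0.027  -0.357   0.1003] 0.1374275222170967
[ 0.895   0.1411 -4.9789] [-4.7863 -4.465  -5.9562 -5.0441 -4.6429]
```

Cassette 2 reads about 5 N, so it is full. I set it back and go to cassette 3.

>>> send_rows(
  translation=[
    [-0.0022,0,0.006],
    [-0.0044,0,0.0114],
    [-0.0044,0,0.0114],
    [-0.0044,0,0.0114],
    [-0.0044,0,0.0114],
    [-0.0044,0,0.0114],
    [-0.0068,0,-0.018],
    [-0.0092,0,-0.0484],
    [-0.009,0.03,-0.0484],
    [-0.0087,0.0765,-0.0484],
    [-0.0087,0.0765,-0.0484],
    [-0.0087,0.0765,-0.0484],
  ],
  twist=[
    [0,0.0765,0],
    [0,0.153,0],
    [0,0.153,0],
    [0,0.153,0],
    [0,0.153,0],
    [0,0.153,0],
    [0,0.153,0],
    [0,0.153,0],
    [0,0.153,0],
    [0,0.153,0],
    [0,0.153,0],
    [0,0.153,0],
  ],
  jaw=[-1,-1,-1,0,0,0,0,0,0,0,0,0],
)

```text
time_s: 17.02
tool_pos: [0.583, -0.2921, 0.1424]
orientation: [-3.141, -0.032, 0.001]
contact_force: [0.8, 0.6, 0.1]
gripper_width: 0.504
```

```bash
python3 f.py
```

```text
17.025 [ 0.583  -0.2921  0.1424] [-3.1406 -0.0324  0.0009] [ 0.0749  0.0028 -0.0246] 0.5038568705201097
[ 0.2125  0.15   -0.0825] [ 0.0691 -0.0158  0.4635  0.1304 -1.0596]
```

>>> send_rows(
  translation=[
    [-0.0015,0,0.03],
    [-0.0015,0,0.055],
    [-0.0015,0,0.062],
    [-0.0015,0,0.062],
    [-0.0015,0,0.062],
    [-0.0015,0,0.062],
    [-0.0015,0,0.062],
    [-0.0015,0,0.062],
    [-0.0002,0,0.0596],
    [0.0011,0,0.0571],
    [0.0025,0,0.0548],
    [0.0038,0,0.0524],
    [0.0038,0,0.051],
    [0.0038,0,0.051],
    [0.0038,0,0.051],
  ],
  twist=[
    [0,0,0],
    [0,0,0],
    [0,0,0],
    [0,0,0],
    [0,0,0],
    [0,0,0],
    [0,0,0],
    [0,0,0],
    [0,-0.038,0],
    [0,-0.0765,0],
    [0,-0.115,0],
    [0,-0.153,0],
    [0,-0.153,0],
    [0,-0.153,0],
    [0,-0.153,0],
  ],
  jaw=[0,0,0,0,-1,-1,-1,-1,-1,-1,-1,-1,-1,-1,-1],
)

```text
time_s: 19.1
tool_pos: [0.5866, -0.2925, 0.0916]
orientation: [3.138, 0.032, -0.126]
contact_force: [-0.1, 0.3, -1.5]
gripper_width: 0.134
```

```bash
python3 f.py
```

```text
19.1 [ 0.5866 -0.2925  0.0916] [ 3.1383  0.0324 -0.1264] [ 0.0383 -0.0536  0.0092] 0.1338218438756239
[-0.0247 -0.2329 -1.6153] [-1.4921 -2.45   -1.1596 -1.6676 -1.307 ]
```

>>> send_rows(
  translation=[
    [0,0,-0.003],
    [0,0,-0.003],
    [0,0,-0.003],
  ],
  twist=[
    [0,0,0],
    [0,0,0],
    [0,0,0],
  ],
  jaw=[-1,-1,-1],
)

```text
time_s: 19.68
tool_pos: [0.5872, -0.2925, 0.0949]
orientation: [3.138, 0.033, -0.126]
contact_force: [0.5, 0.5, -1.2]
gripper_width: 0.138
```

```bash
python3 f.py
```

```text
19.675 [ 0.5872 -0.2925  0.0949] [ 3.138   0.0326 -0.1255] [-0.0103 -0.0518  0.0173] 0.13804137534040492
[-0.2518  0.0217 -1.2271] [-1.2315 -1.1838 -1.2171 -0.7803 -1.7231]
```

Cassette 3 is empty: 1.2 N with the rear off the floor. I draw it out.

>>> send_rows(
  translation=[
    [-0.01,0,-0.003],
    [-0.03,0,-0.001],
    [-0.05,0,0],
    [-0.07,0,0.001],
    [-0.085,0,0.001],
    [-0.085,0,0.001],
    [-0.087,0,-0.02],
    [-0.09,0,-0.065],
    [-0.094,0,-0.11],
    [-0.098,0,-0.16],
    [-0.102,0,-0.208],
    [-0.102,0,-0.208],
  ],
  twist=[
    [0,0,0],
    [0,0,0],
    [0,0,0],
    [0,0,0],
    [0,0,0],
    [0,0,0],
    [0,0,0],
    [0,0,0],
    [0,0.05,0],
    [0,0.1,0],
    [0,0.153,0],
    [0,0.153,0],
  ],
  jaw=[-1,-1,-1,-1,-1,-1,-1,-1,-1,-1,-1,-1],
)

```text
time_s: 21.38
tool_pos: [0.5041, -0.2951, 0.3148]
orientation: [3.138, 0.032, 0.012]
contact_force: [-0.6, 0.3, -2.0]
gripper_width: 0.14
```

>>> send_rows(
  translation=[
    [0.0,-0.04,0],
    [0.0,-0.09,0],
    [0.0,-0.14,0],
    [0.0,-0.19,0],
    [0.0,-0.24,0],
    [0.0,-0.29,0],
    [0.001,-0.34,0],
    [0.001,-0.39,0],
    [0.001,-0.44,0],
    [0.001,-0.49,0],
    [0.001,-0.525,0],
    [0.001,-0.535,0.04],
    [0.001,-0.535,0.09],
    [0.001,-0.535,0.14],
    [0.001,-0.535,0.17],
    [0.001,-0.535,0.185],
    [0.001,-0.535,0.185],
  ],
  twist=[
    [0,0,0],
    [0,0,0.03],
    [0,0,0.06],
    [0,0,0.09],
    [0,0,0.12],
    [0,0,0.15],
    [0,0,0.18],
    [0,0,0.21],
    [0,0,0.243],
    [0,0,0.243],
    [0,0,0.243],
    [0,0,0.243],
    [0,0,0.243],
    [0,0,0.243],
    [0,0,0.243],
    [0,0,0.243],
    [0,0,0.243],
  ],
  jaw=[-1,-1,-1,-1,-1,-1,-1,-1,-1,-1,-1,-1,-1,-1,-1,-1,-1],
)

```text
time_s: 23.5
tool_pos: [0.4917, 0.2408, 0.1245]
orientation: [3.136, -0.166, -0.002]
contact_force: [0.4, -0.3, -1.0]
gripper_width: 0.136
```

```bash
python3 - <<'E'
from h import *
s=readout.get_state();print(s['tool_pos'],s['orientation'],s['contact_force'])
p=s['tool_pos'][:2]-[.535,.2355]; c,q=np.cos(-.107),np.sin(-.107);print('tray frame',p@[c,q],p@[-q,c],'yaw',2*np.arctan2(s['orientation'][1],s['orientation'][0]))
E
```

```text
[0.49170733 0.24078397 0.12453212] [ 3.13648032e+00 -1.66443005e-01 -2.45764735e-03] [ 0.40204696 -0.3287658  -1.0288221 ]
tray frame -0.0436093833749281 0.000630265282245128 yaw -0.10603416091080842
```

>>> send_rows(
  translation=[
    [0,0,0.02],
    [0,0,0.034],
    [0,0,0.041],
    [0,0,0.043],
    [0,0,0.043],
    [0,0,0.043],
    [0,0,0.043],
    [0,0,0.043],
    [0,0,0.042],
    [0,0,0.01],
    [0,0,-0.04],
    [0,0,-0.09],
    [0,0,-0.12],
  ],
  twist=[
    [0,0,0],
    [0,0,0],
    [0,0,0],
    [0,0,0],
    [0,0,0],
    [0,0,0],
    [0,0,0],
    [0,0,0],
    [0,0,0],
    [0,0,0],
    [0,0,0],
    [0,0,0],
    [0,0,0],
  ],
  jaw=[-1,-1,-1,-1,-1,-1,0,0,0,0,0,0,0],
)

```text
time_s: 25.12
tool_pos: [0.4926, 0.2409, 0.248]
orientation: [-3.136, 0.167, -0.004]
contact_force: [1.2, -0.5, 0.2]
gripper_width: 0.498
```

>>> send_rows(
  translation=[
    [0.01,0.04,0],
    [0.023,0.09,0],
    [0.036,0.14,0],
    [0.049,0.19,0],
    [0.062,0.24,0],
    [0.075,0.29,0],
    [0.087,0.34,0],
    [0.1,0.39,0],
    [0.113,0.44,0],
    [0.126,0.49,0],
    [0.138,0.54,0],
    [0.15,0.58,0],
    [0.152,0.594,0.02],
    [0.152,0.594,0.06],
    [0.152,0.594,0.08],
    [0.152,0.594,0.08],
  ],
  twist=[
    [0,0,0],
    [0,0,-0.03],
    [0,0,-0.06],
    [0,0,-0.09],
    [0,0,-0.12],
    [0,0,-0.15],
    [0,0,-0.18],
    [0,0,-0.21],
    [0,0,-0.243],
    [0,0,-0.243],
    [0,0,-0.243],
    [0,0,-0.243],
    [0,0,-0.243],
    [0,0,-0.243],
    [0,0,-0.243],
    [0,0,-0.243],
  ],
  jaw=[0,0,0,0,0,0,0,0,0,0,0,0,0,0,0,0],
)

```text
time_s: 27.12
tool_pos: [0.579, -0.3644, 0.1629]
orientation: [-3.139, -0.035, 0.006]
contact_force: [0.4, 0.4, -0.1]
gripper_width: 0.502
```

```bash
python3 f.py; python3 - <<'E'
from h import *
a=snap('top','top4')
A=a['frame'][190:290,140:260]; 
cv2.imwrite('pics/t4.png',cv2.resize(A,None,fx=5,fy=5,interpolation=cv2.INTER_CUBIC)[:,:,::-1])
E
```

```text
27.125 [ 0.579  -0.3644  0.1629] [-3.1385 -0.0345  0.0059] [-0.0085  0.0159  0.0094] 0.5022614815197666
[-0.0684  0.071   0.4221] [-0.0577  0.6276  0.8481 -0.0668  0.7595]
```

View pics/t4.png

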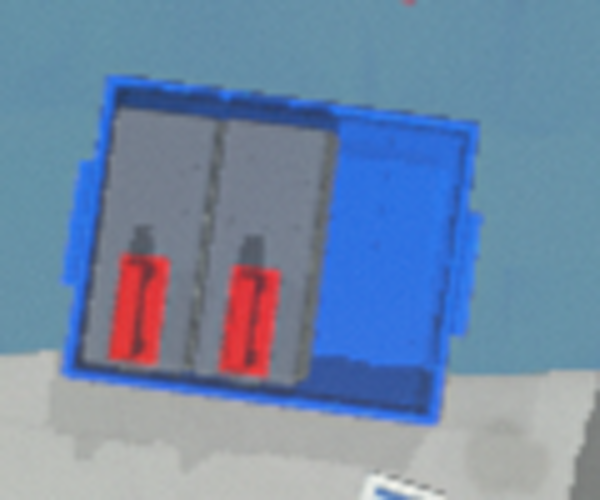

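Two empties lie flat side by side in the tray. Now cassette 4.

>>> send_rows(
  translation=[
    [0.001,0.0015,0.04],
    [0.001,0.0015,0.07],
    [0.001,0.0015,0.082],
    [0.001,0.0015,0.082],
    [0.001,0.0015,0.082],
    [0.001,0.0015,0.082],
    [0.001,0.0015,0.082],
    [0.001,0.0015,0.082],
    [0.0023,0.0015,0.0796],
    [0.0036,0.0015,0.0771],
    [0.005,0.0015,0.0748],
    [0.0063,0.0015,0.0724],
    [0.0063,0.0015,0.0695],
    [0.0063,0.0015,0.0695],
    [0.0063,0.0015,0.0695],
  ],
  twist=[
    [0,0,0],
    [0,0,0],
    [0,0,0],
    [0,0,0],
    [0,0,0],
    [0,0,0],
    [0,0,0],
    [0,0,0],
    [0,-0.038,0],
    [0,-0.0765,0],
    [0,-0.115,0],
    [0,-0.153,0],
    [0,-0.153,0],
    [0,-0.153,0],
    [0,-0.153,0],
  ],
  jaw=[0,0,0,0,-1,-1,-1,-1,-1,-1,-1,-1,-1,-1,-1],
)

```text
time_s: 29.25
tool_pos: [0.5858, -0.3675, 0.0954]
orientation: [3.138, 0.032, -0.127]
contact_force: [0.4, -0.6, -5.1]
gripper_width: 0.138
```

```bash
python3 f.py
```

```text
29.25 [ 0.5858 -0.3675  0.0954] [ 3.1385  0.0323 -0.1273] [0.021  0.0198 0.0548] 0.138119817490076
[-0.0365  0.0304 -5.3751] [-5.0797 -4.8788 -5.738  -5.5625 -5.6167]
```

Cassette 4 reads 5.4 N, so it is full. I set it back and look at the rack.

>>> send_rows(
  translation=[
    [-0.0021,0,0.0065],
    [-0.0043,0,0.0129],
    [-0.0043,0,0.0129],
    [-0.0043,0,0.0129],
    [-0.0043,0,0.0129],
    [-0.0043,0,0.0129],
    [-0.0067,0,-0.017],
    [-0.01,0,-0.06],
    [-0.0147,0,-0.1167],
    [0.0,-0.06,-0.14],
    [0.0,-0.12,-0.16],
    [0.0,-0.12,-0.16],
    [0.0,-0.12,-0.16],
  ],
  twist=[
    [0,0.0765,0],
    [0,0.153,0],
    [0,0.153,0],
    [0,0.153,0],
    [0,0.153,0],
    [0,0.153,0],
    [0,0.153,0],
    [0,0.153,0],
    [0,0.153,0],
    [0,0.153,0],
    [0,0.153,0],
    [0,0.153,0],
    [0,0.153,0],
  ],
  jaw=[-1,-1,-1,0,0,0,0,0,0,0,0,0,0],
)

```text
time_s: 31.08
tool_pos: [0.5967, -0.2474, 0.2555]
orientation: [3.141, 0.034, 0.0]
contact_force: [-0.5, 0.1, -0.3]
gripper_width: 0.502
```

```bash
python3 - <<'E'
from h import *
np.set_printoptions(precision=4,suppress=True)
s=readout.get_state();print(s['time_s'],s['tool_pos'],s['contact_force'])
d=wsnap('w5'); b=snap('side','side5')
f=d['frame'][:,:,::-1].copy()
# expected bar-top outlines (initial) of cassettes 2 and 4
for x,y in ((.5793,-.2161),(.581,-.3661)):
    q=[[x+a,y+c+.02*a,.102] for a,c in ((-.028,-.0065),(.028,-.0065),(.028,.0065),(-.028,.0065))]
    cv2.polylines(f,[np.round(proj(d,q)).astype(np.int32)],True,(0,255,0),1)
A=cv2.resize(b['frame'][210:380,195:345],None,fx=420/170,fy=420/170,interpolation=cv2.INTER_CUBIC)[:,:,::-1]
cv2.imwrite('pics/fin.png',np.hstack([f[:,60:480],A]))
E
```

```text
31.075 [ 0.5967 -0.2474  0.2555] [-0.5213  0.0816 -0.2692]
```

View pics/fin.png

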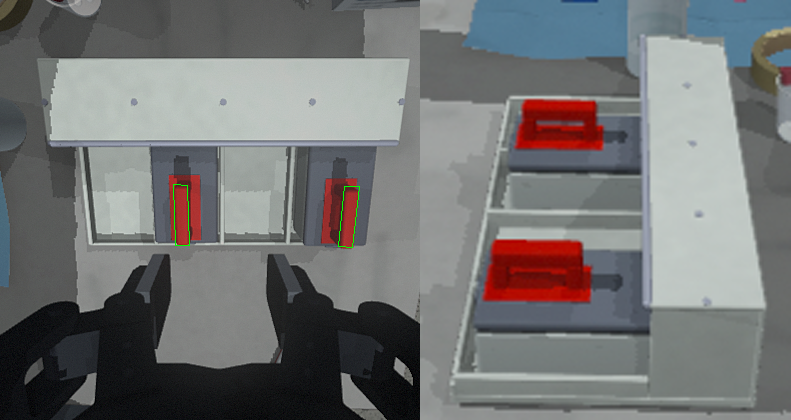

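Cassettes 2 and 4 sit level in their bays, their bars inside the predicted starting outlines at (181,215) and (349,217). I compare their side-view positions with the start, then hand in.

```bash
python3 - <<'E'
from h import *
for n in ('side1','side5'):
    f=np.load(f'pics/{n}.npy',allow_pickle=True).item()['frame'].astype(int)
    m=(f[...,0]>110)&(f[...,1]<60)&(f[...,2]<70)
    for y0,y1 in ((249,272),(305,333)):
        v,u=np.nonzero(m[y0:y1,205:335]); print(n,u.min()+205,u.max()+205,v.min()+y0,v.max()+y0)
s=readout.get_state(); print(s['contact_force'],s['time_s']); order.sign_off()
E
```

```text
side1 234 268 250 269
side1 221 264 307 330
side5 233 268 250 270
side5 221 264 307 331
[-0.50038512 -0.23906833 -0.11972676] 31.175
the job is handed in; nothing more can be done
```

I weighed all four cassettes and handed the job in at 31.2 s; no verdict is reported. Numbering them from the left as the robot sees the rack, cassettes 1 and 3 were empty and cassettes 2 and 4 were full.

| Cassette | Pull on the handle | Result | Where it is now |
|---|---|---|---|
| 1 | about 1.2 N | empty | flat in the left third of the tray |
| 2 | about 5.0 N | full | back in its bay |
| 3 | about 1.2 N (1.6 N on the first reading, repeated with the rear clear of the floor) | empty | flat in the middle of the tray |
| 4 | about 5.4 N | full | back in its bay |

These pulls were all read with the handle end raised and the hand lifted 2 to 5 mm further, so the rear was off the floor or nearly so. On cassette 1 I first took a reading with the rear still down, about 0.4 to 0.5 N.

**Last checks:**
- The top view taken after the second set-down shows both empties flat, side by side, handles up.
- The side view shows the two full cassettes' handles within 1 pixel of where they started, and the wrist view agrees.
- The hand was clear of everything.
- I never passed near the pump bottle, cup or tape roll with anything low. They looked undisturbed in the views, but I did not measure their final positions.

**What disagreed:**
- The first grip pressed on cassette 1 with about 6.5 N, so I gripped the others about 3 mm higher.
- The top camera's first handle positions were 5 to 11 mm off the wrist camera's, and I used the wrist values.

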